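# Clip the sanding drum onto the spindle

### The job

Fit the narrow sanding drum on the sander: lower it gently over the upright spindle until it rests on its seat; then feel for the spindle's groove a little above the drum (the spindle stops at a different height each time), push the spring clip sideways into it until it snaps fully home, and let go. Do it with measured force, without ramming or pressing hard on the spindle or drum, and leave the other things on the bench where they are.

Things in the scene. Friction and masses are not known exactly. Their poses are not given: they have to be found in the camera images.
- spindle_seat (a point): the drum's seat: centre of the top face of a fixed steel flange, 40 mm across, on the axis of the sander's upright steel spindle; z up along the axis. The sander's round table is 10 mm below. The spindle stops at a different height each time, which is not measured: its tip stands 52 to 60 mm above the seat, at most 24.5 mm above the top of the seated drum.
- drum_center (a point): centre (half-way up) of the narrow sanding drum: an upright brown tube 50 mm across and 36 mm tall, bore 25 mm, about 0.12 kg, loose, standing on the bench to the left or right of the sander, the clip on the other side. z is its axis. Seated, this point is 18 mm above the seat.
- clip_bore (a point): bore centre of the flat spring clip, 3 mm above its underside. x points out of its open mouth, the way it is pushed; z up. Level with the groove, its jaws first touch the root with this point about 13 mm short of the spindle's axis and snap past at 7 mm, at a push of 7 to 12 N; off the groove they stop on the thicker spindle 18 mm short. Home, this point is on the axis.
- clip_tab (a point): grip point on the clip's upright black thumb tab, 12 mm thick along the clip's y, 24 mm long along x, rising from the plate's top (6 mm) to 46 mm above the clip's underside. The point is 30 mm above the underside and 28 mm behind the bore centre (clip x = -28 mm); axes as the clip's.
- big_drum: a wide sanding drum, 80 mm across and 60 mm tall with a 28 mm bore, standing beyond the sander on its left; a bystander: not the drum to use
- glue: white glue bottle, 56 mm across, 140 mm tall, standing beyond the sander on its right; a bystander
- offcut: flat wooden offcut, 60 x 90 x 22 mm, lying nearer the robot on the left; a bystander
- brush: bench brush lying nearer the robot on the right; a bystander
- screwdriver: screwdriver lying on the far left; a bystander
- varnish: amber jar with a steel lid, 68 mm across, 85 mm tall, on the far right; a bystander
- mallet: hammer lying beyond the sander; a bystander
- clip: the whole clip: loose, 70 g, steel plate 6 mm thick, 64 mm long, 43 mm wide, lying flat, tab up; origin under the bore centre on its underside. Two sprung jaws reach 22 mm past the bore centre along x, splayed at the ends; their round noses (8 mm across, 6.8 mm ahead of the bore centre) leave a 12 mm gap.
- drum: the whole narrow drum; origin at the centre of its underside
- sander: fixed round grey table, 180 mm across, let into the bench at a varying height, with a dust port on its rim, all of it below the seat. The spindle is 22 mm across. Its groove, all round, is 7.8 mm wide, 16 mm across at the root, its lower edge 0.5 to 9 mm above the seated drum's top: feel for it. Above it a 22 mm head, 4 mm tall, tapers over 3.5 mm. Keep pushes under 15 N. Origin 40 mm below the seat.
Mind the look-alikes: they are no part of the job. What is shaped like the drum but turquoise is not meant. Several things have the shape of the clip; the one meant has the colours described above.

How it is judged:
By the outcome, as a careful person would: the job done as asked, in the order asked, and still so for the second after the job is handed in, with the robot touching nothing.
It also fails if it takes over 72 s, if anything falls off the work surface, if the arm or the gripper's body presses on something with over 40 N, if the wrist force passes 120 N, or if a joint passes its speed limit or range.

### The arm

A 7-joint arm with a two-finger parallel gripper is mounted at the origin on the work surface. World frame = base frame: x ahead of the robot, y to its left, z up, the work surface at z = 0. Lengths are in mm, angles in rad, forces in N, time in s.
With the tool pointing down it reaches from about 425 to 875 mm from the base axis. Payload 4.7 kg.
Tool frame: the origin (TCP) lies between the finger pads; the fingertips stand 17 mm ahead of it and the grasp point (between the pads) lies 2 mm behind it; z points along the fingers, y is the line along which they close (so a half turn about z gives the same grasp; the last joint's range is limited). The gripper opens to 87 mm and grips with 3 to 60 N. Pads are 19 mm wide; open, the fingers measure 117 mm over their backs; the gripper's body (75 mm by 190 mm) begins 51 mm behind the grasp point.
Start: joints at [-1.116, 0.321, -0.07, 1.45, 0.023, 1.371, -0.057], TCP at [277.359, 587.874, 239.587] pointing down, gripper open.
Joint ranges: [-2.86, 2.86], [-0.3, 2.09], [-1.38, 1.24], [0.06, 2.45], [-1.56, 4.7], [0.09, 2.05], [-2.69, 2.69]. Speed limits (rad/s): [2.57, 2.57, 3.14, 3.14, 3.14, 3.14, 3.14].

### API

Orientations are given as a rotation vector (axis times angle).
In Python, from workcell import ctrl gives the robot as it stands. The module is installed in compiled form; this text tells all that it offers.
- The arm moves only by the tool servo_tool, never from a script. Its argument "deltas" is a list of rows, each an object with "hand": the gripper's target within -1 to 1 (shut at 1, half-way at 0, fully open at -1); "slide": the shift along the tool's x, y, z normalised to -1 to 1, where 1 is 0.12 m, a list of three; "spin": the turn about the tool's z normalised to -1 to 1, where 1 is 180 degrees. A call has 1 to 5 rows; each row shifts and turns the commanded pose from where the row before left it, along the tool's axes as they then stand; what a row does not reach is not made up. A row lasts 1/12 s, in which the tool goes at most 41.7 mm and 7.16 degrees, less where a joint would pass 70% of its speed; a pose out of reach is approached as far as the arm can. A call with a number of a shift or a turn outside -1 to 1 is refused whole. A call with a gripper value outside its range is refused whole. The fingers move at their own pace and stop on an object; "force" is the grip in N (left out, the last holds). Time passes only in rows, so rows that do not move let the fingers close. It gives the time, the measured TCP pose, the force, the opening and the grip force at its end, in the units of the state.
- ctrl.get_obs(): the state, without advancing time (a new reading comes with each control period).
- ctrl.capture(name): name is "scene" or "top" or "wrist"; returns a dict with "image" (400x640x3 uint8, blue, green, red), "fx", "fy", "cx", "cy" (pixels), "R" (3x3) and "t" (3): a world point X has camera coordinates R X + t. Camera axes: x right, y down, z forward; pixel columns grow to the right and rows downward; lengths in mm; the calibration is good to about 2 mm. A picture is of the moment at which its call begins. There is no depth.
- ctrl.close_job(): hands the job in; it is judged then, once.
Trained networks look in the newest picture that a camera, given by its name, has taken for a name from the list of things; names that differ only in an ending like _2 or _b are one class to them, and where a whole thing is asked for, a point or a joint stands for the part that bears it (a point fixed in the world has none). Each returns a list of dicts, best first, with "conf" (0 to 1); they miss things now and then, are a little off and sometimes report something else, mostly with a low value. They report only what shows in the picture. A call takes as long as a camera call. They do not tell look-alikes from the thing itself.
- ctrl.spot_in(name, camera): "rect" ([left, top, right, bottom] in pixels, round what is visible of it).
- ctrl.masks_of(name, camera): "mask" (400x640 bool, what is visible of it) and "rect" ([left, top, right, bottom] in pixels, round what is visible of it).
The state is a dict: "clock": time; "q": joint angles; "joint_velocities": joint speeds; "effort": joint torques, N m; "tool_pos": TCP position; "tool_rot": TCP orientation; "ft_force": force on the tool from outside, world axes, zero at the start; "torque": the same for the moment, N m; "width": finger opening in mm; "finger_force": force on a finger pad.
Only numpy, scipy, OpenCV 4.12 (cv2) and the standard library are available. Lean on these libraries where they do the work, as an engineer would, in place of code of your own. Each camera call takes 0.05 s, during which the arm holds its last target. There are 200 camera calls.

## Working session

There is one attempt and no reset: what is moved stays moved. The work goes in short steps, Python scripts to look and compute and a tool call to move; the robot and the scene stay as the last step left them, time stands still between calls to the robot, and variables do not carry over. Pictures are saved under pics/ and viewed, at most 13 in all, crops included, and the job is handed in when it is done.

Besides the shell and the picture viewer there is one more tool, called after "Request:" as name(argument=value, ...) on one line, values as JSON. servo_tool: Moves the arm, as the interface text tells. Its arguments: {"type":"object","properties":{"deltas":{"type":"array"},"force":{"type":"number"}},"required":["deltas"]}

```bash
mkdir -p pics; cat > h.py <<'E'
import numpy as np, cv2
from workcell import ctrl
def ray(c,u,v):
    d=np.array([(u-c["cx"])/c["fx"],(v-c["cy"])/c["fy"],1.]); R=np.array(c["R"]);t=np.array(c["t"])
    return -R.T@t, R.T@d
def at_z(c,u,v,z):
    o,d=ray(c,u,v); return o+d*(z-o[2])/d[2]
def proj(c,X):
    p=np.array(c["R"])@np.array(X,float)+np.array(c["t"]); return np.array([c["fx"]*p[0]/p[2]+c["cx"],c["fy"]*p[1]/p[2]+c["cy"]])
E
python3 - <<'E'
from h import *
ims=[]
for n in("scene","top"):
    c=ctrl.capture(n); cv2.imwrite(f"pics/{n}.png",c["image"])
    o=-np.array(c["R"]).T@np.array(c["t"]); print(n,o.round(),c["fx"],np.array(c["R"]).round(2).tolist())
    for k in("drum","clip","sander"):
        for m in ctrl.spot_in(k,n): print(k,np.round(m["rect"]),round(m["conf"],2), at_z(c,(m["rect"][0]+m["rect"][2])/2,(m["rect"][1]+m["rect"][3])/2,20).round())
o=ctrl.get_obs(); print(o["tool_pos"],o["tool_rot"],o["clock"],o["ft_force"],o["width"])
E
```

```text
scene [1098.  515.  785.] 378.3409348263094 [[-0.68, 0.73, -0.02], [0.5, 0.45, -0.74], [-0.53, -0.52, -0.67]]
drum [279. 174. 299. 192.] 0.76 [ 502. -186.   20.]
drum [260. 164. 271. 179.] 0.72 [ 513. -286.   20.]
clip [387. 277. 405. 304.] 0.79 [607. 288.  20.]
clip [404. 248. 428. 266.] 0.71 [491. 269.  20.]
clip [259. 166. 272. 183.] 0.65 [ 522. -277.   20.]
top [ 366.  -25. 1223.] 447.26675137866886 [[0.01, -1.0, -0.01], [-0.99, -0.01, -0.16], [0.16, 0.01, -0.99]]
drum [414. 206. 432. 228.] 0.7 [ 524. -290.   20.]
drum [377. 216. 401. 235.] 0.47 [ 502. -198.   20.]
clip [208. 180. 222. 202.] 0.78 [592. 277.  20.]
clip [204. 219. 230. 243.] 0.56 [482. 266.  20.]
sander [261. 148. 327. 230.] 0.56 [599.  60.  20.]
[277.32606939 587.79649306 239.37152477] [-6.86821331e-01 -3.06558997e+00  4.27644414e-04] 0.4 [ 0.45638113 -0.03474418  0.7331679 ] 87.06900465243065
```

```bash
python3 - <<'E'
import cv2,numpy as np
a=cv2.imread("pics/top.png")[120:280,180:460]; a=cv2.resize(a,None,fx=2.8,fy=2.8,interpolation=3)[:, :784]
b=cv2.imread("pics/scene.png")[140:340,230:480]; b=cv2.resize(b,(0,0),fx=3,fy=3,interpolation=3)
cv2.imwrite("pics/a.png",a);cv2.imwrite("pics/b.png",b)
E
```

```text
(no output)
```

View pics/a.png

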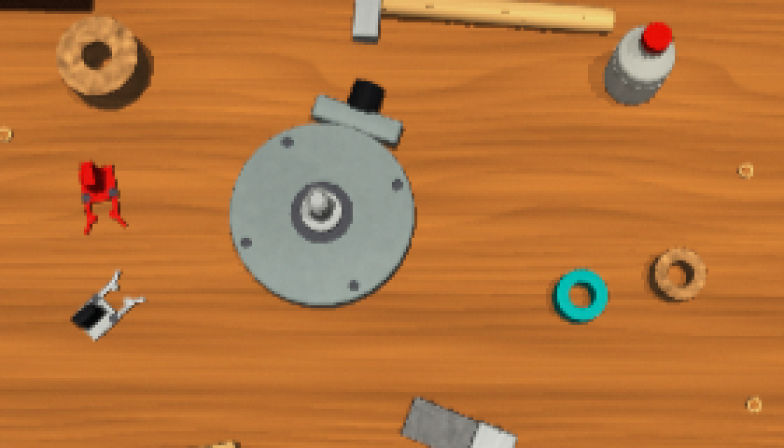

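View pics/b.png

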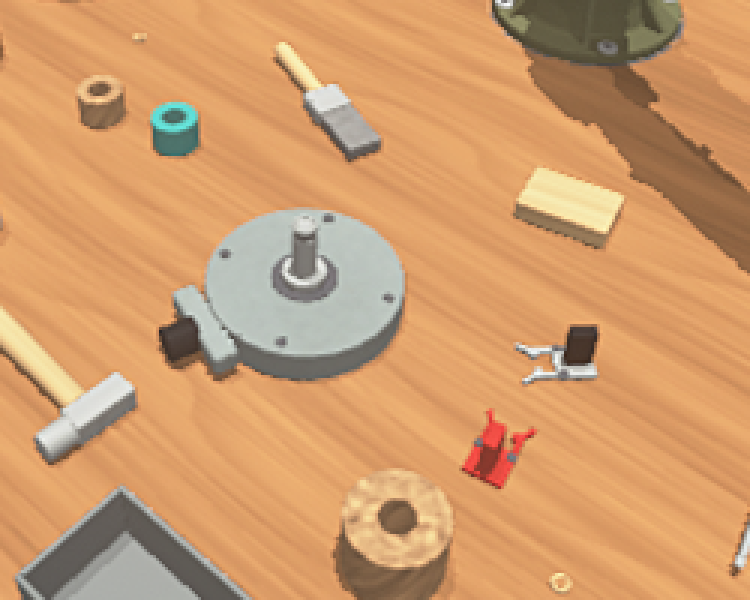

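Brown tube drum: crop a (680,275), i.e. top image (423,218). The turquoise look-alike at (387,225) is not meant. The clip meant is steel with a black tab, crop a (105,308), i.e. top (217,230); the red clip at (216,191) is not meant. The enlarged crops confirm both by colour. The sander spindle is at about (294,195).

```bash
cat >> h.py <<'E'
def tri(A,B):
    # A,B: (cam,u,v)
    (o1,d1),(o2,d2)=ray(*A),ray(*B)
    s=np.linalg.lstsq(np.stack([d1,-d2],1),o2-o1,rcond=None)[0]
    p,q=o1+s[0]*d1,o2+s[1]*d2; return (p+q)/2,np.linalg.norm(p-q)
def tofr(d,yaw):
    # world delta mm -> tool slide (tool y at yaw, z down), normalised
    y=np.radians(yaw); ty=np.array([np.cos(y),np.sin(y)]); tx=np.array([-ty[1],ty[0]])
    d=np.array(d,float); return (np.array([tx@d[:2],ty@d[:2],-d[2]])/120).round(4)
E
python3 - <<'E'
from h import *
C={n:ctrl.capture(n) for n in("scene","top")}
def cen(n,box,f):
    im=C[n]["image"].astype(int);x0,y0,x1,y1=box
    m=np.zeros(im.shape[:2],bool); m[y0:y1,x0:x1]=f(im)[y0:y1,x0:x1]
    ys,xs=np.nonzero(m); return (C[n],xs.mean(),ys.mean())
blk=lambda i:i.max(2)<50
print("tab",tri(cen("scene",(400,245,435,272),blk),cen("top",(200,215,235,245),blk)))
print("spindle tip",tri((C["scene"],230+305/3,140+220/3),(C["top"],180+320/2.8,120+198/2.8)))
print("flange",tri((C["scene"],230+304/3,140+278/3),(C["top"],180+321/2.8,120+212/2.8)))
print("drumtop",tri((C["scene"],230+101/3,140+89/3),(C["top"],180+680/2.8,120+273/2.8)))
c=C["top"]
for p in((100,318),(119,273),(140,300)): print(at_z(c,180+p[0]/2.8,120+p[1]/2.8,3).round())
E
```

```text
** On entry to DLASCL parameter number  4 had an illegal value
 ** On entry to DLASCL parameter number  4 had an illegal value
 ** On entry to DLASCL parameter number  4 had an illegal value
 ** On entry to DLASCL parameter number  4 had an illegal value
 ** On entry to DLASCL parameter number  5 had an illegal value
 ** On entry to DLASCL parameter number  4 had an illegal value<stdin>:6: RuntimeWarning: Mean of empty slice.
  ret = ret.dtype.type(ret / rcount)
Traceback (most recent call last):
  File "h.py", line 13, in tri
    s=np.linalg.lstsq(np.stack([d1,-d2],1),o2-o1,rcond=None)[0]
      ~~~~~~~~~~~~~~~^^^^^^^^^^^^^^^^^^^^^^^^^^^^^^^^^^^^^^^
numpy.linalg.LinAlgError: SVD did not converge in Linear Least Squares
```

Request:
servo_tool(deltas=[{"hand": -1, "slide": [-0.2, -0.24, 0], "spin": 0.036}, {"hand": -1, "slide": [-0.2, -0.24, 0], "spin": 0.036}, {"hand": -1, "slide": [-0.17, -0.26, 0], "spin": 0.036}, {"hand": -1, "slide": [-0.15, -0.28, 0], "spin": 0.036}, {"hand": -1, "slide": [-0.12, -0.3, 0], "spin": 0.036}])

```text
clock: 0.92
tool_pos: [260.6, 404.3, 239.4]
tool_rot: [1.528, 2.744, 0.0]
ft_force: [-0.6, -0.4, 0.2]
width: 86.9
finger_force: 0.0
```

```bash
python3 - <<'E'
from h import *
C={n:ctrl.capture(n) for n in("scene","top")}
for n in C: C[n]["image"]=cv2.imread(f"pics/{n}.png")
print(C["scene"]["image"][250:258,423].tolist(),C["top"]["image"][230:236,212].tolist())
print("tab",tri((C["scene"],230+581/3,140+345/3),(C["top"],180+89/2.8,120+315/2.8)))
print("spindle tip",tri((C["scene"],230+305/3,140+220/3),(C["top"],180+320/2.8,120+198/2.8)))
print("flange",tri((C["scene"],230+304/3,140+278/3),(C["top"],180+321/2.8,120+212/2.8)))
print("drumtop",tri((C["scene"],230+101/3,140+89/3),(C["top"],180+680/2.8,120+273/2.8)))
c=C["top"]
for p in((100,318),(119,273),(140,300)): print(at_z(c,180+p[0]/2.8,120+p[1]/2.8,3).round())
o=ctrl.get_obs();r=cv2.Rodrigues(np.array(o["tool_rot"]))[0];print(r.round(3))
yaw=np.degrees(np.arctan2(r[1,1],r[0,1]));print(yaw,tofr(np.array([519,-288,239])-o["tool_pos"],yaw))
E
```

```text
[[58, 62, 76], [62, 68, 81], [48, 58, 74], [42, 52, 71], [44, 54, 72], [44, 54, 73], [43, 55, 73], [44, 54, 72]] [[28, 27, 28], [29, 28, 29], [17, 17, 15], [10, 9, 8], [7, 7, 8], [7, 9, 8]]
tab (array([476.2475897 , 279.8455744 ,  24.25886191]), np.float64(3.072653929516437))
spindle tip (array([577.43381149,  55.4643618 , 100.62517585]), np.float64(5.097724818257606))
flange (array([578.29464196,  57.74443389,  29.40227383]), np.float64(1.4778545612372662))
drumtop (array([ 520.96412403, -286.10442674,   33.59853579]), np.float64(3.308946912008012))
[476. 273.   3.]
[521. 256.   3.]
[494. 235.   3.]
[[-0.531  0.847 -0.002]
 [ 0.847  0.531 -0.003]
 [-0.002 -0.003 -1.   ]]
32.10167364440329 [-6.0290e+00 -1.2043e+00 -1.2000e-03]
```

Request:
servo_tool(deltas=[{"hand": -1, "slide": [-0.327, -0.018, 0], "spin": 0}, {"hand": -1, "slide": [-0.327, -0.018, 0], "spin": 0}, {"hand": -1, "slide": [-0.327, -0.018, 0], "spin": 0}, {"hand": -1, "slide": [-0.327, -0.018, 0], "spin": 0}, {"hand": -1, "slide": [-0.327, -0.018, 0], "spin": 0}])

```text
clock: 1.43
tool_pos: [355.7, 234.3, 240.1]
tool_rot: [1.512, 2.753, 0.003]
ft_force: [1.6, 0.1, 0.8]
width: 87.1
finger_force: 0.0
```

Request:
servo_tool(deltas=[{"hand": -1, "slide": [-0.327, -0.018, 0], "spin": 0}, {"hand": -1, "slide": [-0.327, -0.018, 0], "spin": 0}, {"hand": -1, "slide": [-0.327, -0.018, 0], "spin": 0}, {"hand": -1, "slide": [-0.327, -0.018, 0], "spin": 0}, {"hand": -1, "slide": [-0.327, -0.018, 0], "spin": 0}])

```text
clock: 1.85
tool_pos: [451.8, 62.4, 240.2]
tool_rot: [1.513, 2.752, 0.002]
ft_force: [0.3, 0.9, 0.7]
width: 86.8
finger_force: 0.0
```

Request:
servo_tool(deltas=[{"hand": -1, "slide": [-0.306, -0.116, 0], "spin": 0}, {"hand": -1, "slide": [-0.306, -0.116, 0], "spin": 0}, {"hand": -1, "slide": [-0.306, -0.116, 0], "spin": 0}, {"hand": -1, "slide": [-0.306, -0.116, 0], "spin": 0}, {"hand": -1, "slide": [-0.306, -0.116, 0], "spin": 0}])

```text
clock: 2.27
tool_pos: [490.9, -130.3, 240.3]
tool_rot: [1.512, 2.752, 0.001]
ft_force: [1.0, -0.3, 0.8]
width: 87.3
finger_force: 0.0
```

Request:
servo_tool(deltas=[{"hand": -1, "slide": [-0.306, -0.116, 0], "spin": 0}, {"hand": -1, "slide": [-0.306, -0.116, 0.1], "spin": 0}, {"hand": -1, "slide": [-0.306, -0.116, 0.2], "spin": 0}, {"hand": -1, "slide": [-0.306, -0.116, 0.2], "spin": 0}, {"hand": -1, "slide": [0, 0, 0], "spin": 0}])

```text
clock: 2.68
tool_pos: [517.1, -282.2, 179.0]
tool_rot: [-1.523, -2.742, 0.016]
ft_force: [-1.4, 0.2, 0.2]
width: 86.8
finger_force: 0.0
```

```bash
python3 - <<'E'
from h import *
o=ctrl.get_obs();print(o["tool_pos"])
c=ctrl.capture("wrist");cv2.imwrite("pics/w1.png",c["image"])
cam=-np.array(c["R"]).T@np.array(c["t"]);print(cam.round(1),c["fx"],np.array(c["R"]).round(2).tolist())
for m in ctrl.spot_in("drum","wrist"): print(m["rect"],m["conf"])
E
```

```text
[ 517.08038564 -282.20079258  179.0213857 ]
[ 478.9 -220.   325.2] 359.8719399382123 [[0.85, 0.53, -0.01], [0.51, -0.82, 0.26], [0.13, -0.23, -0.96]]
[331.8, 52.6, 396.6, 113.8] 0.93
[294.2, 165.8, 352.6, 227.3] 0.91
```

View pics/w1.png

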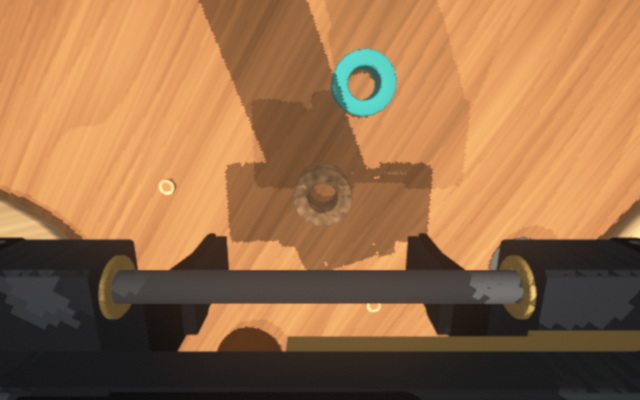

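The brown drum is at (323,196) in the wrist view, in the gripper's shadow; the turquoise one is at (364,82).

```bash
python3 - <<'E'
from h import *
c=ctrl.capture("wrist");o=ctrl.get_obs()
from scipy.optimize import least_squares
m=ctrl.masks_of("drum","wrist")
mm=[x for x in m if x["rect"][1]>130][0]; r=np.array(mm["rect"]);print(r)
def box(x,y):
    a=np.linspace(0,6.28,60);P=[proj(c,[x+25*np.cos(t),y+25*np.sin(t),z]) for t in a for z in(0,36)];P=np.array(P);return np.r_[P.min(0),P.max(0)]
s=least_squares(lambda p:box(*p)-r,[519,-286]);print(s.x,s.fun)
yaw=np.degrees(np.arctan2(*cv2.Rodrigues(np.array(o["tool_rot"]))[0][[1,0],1]));print(yaw,o["tool_pos"])
print(tofr([*(s.x-o["tool_pos"][:2]),26-2-o["tool_pos"][2]],yaw))
E
```

```text
[287.2 166.3 345.7 231.5]
[ 523.25881377 -286.57126266] [-0.26558308  0.37823393  0.26553697 -0.3589765 ]
32.35387303903844 [ 520.41209901 -274.88709509  183.86951982]
[-0.0949 -0.0321  1.3322]
```

Request:
servo_tool(deltas=[{"hand": -1, "slide": [-0.03, -0.01, 0.2], "spin": 0}, {"hand": -1, "slide": [-0.03, -0.01, 0.2], "spin": 0}, {"hand": -1, "slide": [-0.03, -0.01, 0.2], "spin": 0}, {"hand": -1, "slide": [0, 0, 0.2], "spin": 0}, {"hand": -1, "slide": [0, 0, 0], "spin": 0}])

```text
clock: 3.3
tool_pos: [521.9, -282.2, 85.4]
tool_rot: [-1.507, -2.751, -0.002]
ft_force: [-0.2, 0.6, -0.3]
width: 87.1
finger_force: 0.0
```

Request:
servo_tool(deltas=[{"hand": -1, "slide": [0, 0, 0], "spin": 0}, {"hand": -1, "slide": [0, 0, 0], "spin": 0}])

```text
clock: 3.47
tool_pos: [524.5, -285.4, 90.4]
tool_rot: [1.51, 2.751, 0.002]
ft_force: [0.4, -0.8, -0.1]
width: 86.9
finger_force: 0.0
```

```bash
cat >> h.py <<'E'
from scipy.optimize import least_squares
def fitcyl(c,r,x0,z0,z1,rad):
    r=np.array(r);a=np.linspace(0,6.28,60)
    def box(x,y):
        P=np.array([proj(c,[x+rad*np.cos(t),y+rad*np.sin(t),z]) for t in a for z in(z0,z1)]);return np.r_[P.min(0),P.max(0)]
    s=least_squares(lambda p:box(*p)-r,x0);return s.x,s.fun.round(1)
def yaw_of(o): return np.degrees(np.arctan2(*cv2.Rodrigues(np.array(o["tool_rot"]))[0][[1,0],1]))
E
python3 - <<'E'
from h import *
c=ctrl.capture("wrist");o=ctrl.get_obs();print(o["tool_pos"],yaw_of(o))
for m in ctrl.spot_in("drum","wrist"):
    x,f=fitcyl(c,m["rect"],[520,-286],0,36,25);print(m["rect"],m["conf"],x,f,tofr([*(x-o["tool_pos"][:2]),24-o["tool_pos"][2]],yaw_of(o)))
cv2.imwrite("pics/w2.png",c["image"])
E
```

```text
[ 524.64630739 -285.71522953   90.6335427 ] 32.446309109293765
[274.9, 177.0, 355.8, 268.0] 0.69 [ 523.56344451 -287.2301678 ] [-1.8 -0.6  1.8  0.7] [-0.0058 -0.0144  0.5553]
[326.2, 12.8, 422.3, 110.0] 0.56 [ 500.18563506 -192.12179095] [-0.7 -2.1  0.6  2.4] [0.7676 0.2464 0.5553]
```

Request:
servo_tool(deltas=[{"hand": -1, "slide": [-0.006, -0.014, 0.14], "spin": 0}, {"hand": -1, "slide": [0, 0, 0.14], "spin": 0}, {"hand": -1, "slide": [0, 0, 0.12], "spin": 0}, {"hand": -1, "slide": [0, 0, 0.09], "spin": 0}, {"hand": -1, "slide": [0, 0, 0.05], "spin": 0}])

```text
clock: 3.98
tool_pos: [521.6, -287.1, 22.4]
tool_rot: [-1.514, -2.752, -0.0]
ft_force: [-0.3, 0.2, -0.8]
width: 86.8
finger_force: 0.0
```

Request:
servo_tool(deltas=[{"hand": 0, "slide": [0, 0, 0.01], "spin": 0}, {"hand": 0, "slide": [0, 0, 0], "spin": 0}, {"hand": 1, "slide": [0, 0, 0], "spin": 0}, {"hand": 1, "slide": [0, 0, 0], "spin": 0}, {"hand": 1, "slide": [0, 0, 0], "spin": 0}], force=12)

```text
clock: 4.4
tool_pos: [522.3, -287.8, 22.8]
tool_rot: [1.514, 2.751, 0.0]
ft_force: [0.3, 0.1, -0.5]
width: 61.5
finger_force: 0.0
```

Request:
servo_tool(deltas=[{"hand": 1, "slide": [0, 0, 0], "spin": 0}, {"hand": 1, "slide": [0, 0, 0], "spin": 0}, {"hand": 1, "slide": [0, 0, 0], "spin": 0}])

```text
clock: 4.65
tool_pos: [522.2, -287.5, 22.5]
tool_rot: [1.514, 2.752, 0.001]
ft_force: [0.1, 0.5, 2.1]
width: 49.3
finger_force: 12.0
```

Request:
servo_tool(deltas=[{"hand": 1, "slide": [0, 0, -0.05], "spin": 0}, {"hand": 1, "slide": [0, 0, -0.2], "spin": 0}, {"hand": 1, "slide": [0, 0, -0.3], "spin": 0}, {"hand": 1, "slide": [0.05, 0.04, -0.3], "spin": 0}, {"hand": 1, "slide": [0.15, 0.13, -0.3], "spin": 0}], force=15)

```text
clock: 5.07
tool_pos: [523.9, -261.2, 160.7]
tool_rot: [1.523, 2.747, -0.005]
ft_force: [0.0, 0.5, -1.2]
width: 49.1
finger_force: 15.0
```

Request:
servo_tool(deltas=[{"hand": 1, "slide": [0.22, 0.2, -0.2], "spin": 0}, {"hand": 1, "slide": [0.25, 0.22, -0.1], "spin": 0}, {"hand": 1, "slide": [0.25, 0.22, 0], "spin": 0}, {"hand": 1, "slide": [0.25, 0.22, 0], "spin": 0}, {"hand": 1, "slide": [0.25, 0.22, 0], "spin": 0}])

```text
clock: 5.48
tool_pos: [556.8, -63.6, 194.8]
tool_rot: [1.515, 2.751, 0.002]
ft_force: [1.0, 0.2, -0.7]
width: 48.9
finger_force: 15.0
```

Request:
servo_tool(deltas=[{"hand": 1, "slide": [0.25, 0.22, 0], "spin": 0}, {"hand": 1, "slide": [0.2, 0.18, 0], "spin": 0}, {"hand": 1, "slide": [0.15, 0.13, 0], "spin": 0}, {"hand": 1, "slide": [0.1, 0.08, 0], "spin": 0}, {"hand": 1, "slide": [0.05, 0.04, 0], "spin": 0}])

```text
clock: 5.9
tool_pos: [574.5, 55.0, 193.9]
tool_rot: [-1.51, -2.754, 0.0]
ft_force: [-0.5, -0.1, -1.9]
width: 49.1
finger_force: 15.0
```

Request:
servo_tool(deltas=[{"hand": 1, "slide": [0, 0, 0], "spin": 0}, {"hand": 1, "slide": [0, 0, 0], "spin": 0}, {"hand": 1, "slide": [0, 0, 0], "spin": 0}])

```text
clock: 6.15
tool_pos: [574.7, 49.7, 194.2]
tool_rot: [1.519, 2.749, -0.001]
ft_force: [-1.1, -0.7, -1.0]
width: 49.1
finger_force: 15.0
```

```bash
python3 - <<'E'
from h import *
c=ctrl.capture("wrist");o=ctrl.get_obs();print(o["tool_pos"],yaw_of(o),o["ft_force"],o["width"])
cv2.imwrite("pics/w3.png",c["image"])
for k in("drum","spindle_seat","sander"):
    for m in ctrl.spot_in(k,"wrist"): print(k,m["rect"],m["conf"])
print(-np.array(c["R"]).T@np.array(c["t"]))
E
```

```text
[574.70712486  49.75855901 194.25477603] 32.13415492825791 [ 0.52906141  0.22764875 -0.53659508] 49.09340608702165
drum [260.8, 205.8, 376.9, 335.0] 0.92
spindle_seat [228.9, 72.3, 437.5, 268.7] 0.79
sander [220.9, 70.5, 437.7, 269.5] 0.6
[534.90380252 110.91615694 340.40714071]
```

View pics/w3.png

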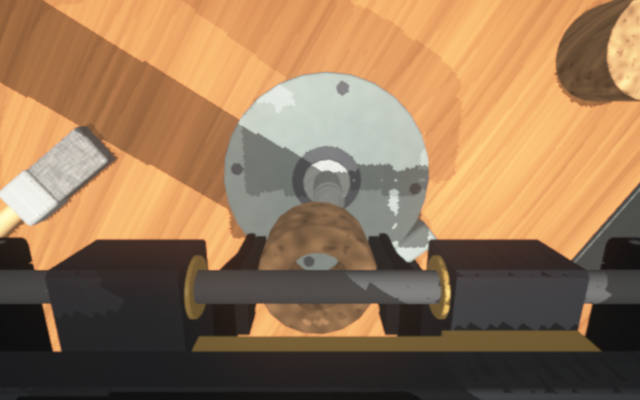

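The drum is held at (318,265) and the spindle with its flange shows behind it at (327,178). Next I fit the table edge, flange and drum.

```bash
python3 - <<'E'
from h import *
c=ctrl.capture("wrist");o=ctrl.get_obs();im=c["image"];print(o["tool_pos"])
p=np.array(o["tool_pos"])
m=ctrl.masks_of("drum","wrist")[0]
x,f=fitcyl(c,m["rect"],p[:2],p[2]-22.5,p[2]+13.5,25);print("held",m["rect"],x,f,x-p[:2])
m=ctrl.masks_of("sander","wrist")
for k in m: print(k["rect"],k["conf"])
z=cv2.resize(im[60:250,215:440],None,fx=3,fy=3,interpolation=cv2.INTER_CUBIC);cv2.imwrite("pics/w3c.png",z)
E
```

```text
[574.7768543   51.31973906 194.22777538]
held [260.3, 204.4, 376.9, 337.2] [574.5257228   50.49314622] [-2.8 -1.2  2.8  1.5] [-0.25113151 -0.82659284]
[222.4, 73.8, 432.8, 268.7] 0.74
```

View pics/w3c.png

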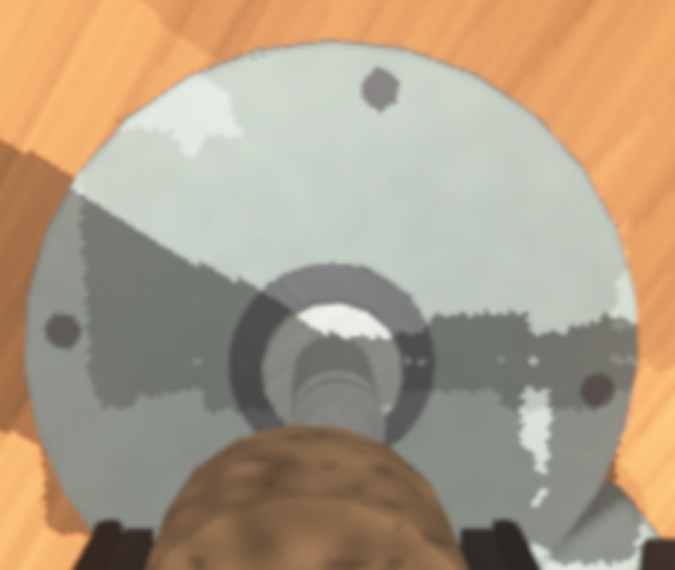

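```bash
cat > seat.py <<'E'
from h import *
def fit(views,x0=(577,57,38)):
    # views: (cam, [table pts],[flange pts])
    def res(p):
        r=[]
        for c,T,F in views:
            for u in T: r.append(np.hypot(*(at_z(c,*u,p[2]-10)[:2]-p[:2]))-90)
            for u in F: r.append(np.hypot(*(at_z(c,*u,p[2])[:2]-p[:2]))-20)
        return r
    s=least_squares(res,x0);return s.x,s.fun.round(1)
E
python3 - <<'E'
from seat import *
w=ctrl.capture("wrist");o=ctrl.get_obs();print(o["tool_pos"])
t=ctrl.capture("top")
W=lambda L:[(215+(x+.5)/3-.5,60+(y+.5)/3-.5) for x,y in L]
T=lambda L:[(180+(x+.5)/2.8-.5,120+(y+.5)/2.8-.5) for x,y in L]
vw=(w,W([(335,41),(27,360),(637,350),(75,185),(590,180),(450,62),(180,86),(45,440)]),W([(262,365),(403,365),(332,303),(285,322),(382,322)]))
vt=(t,T([(231,214),(414,214),(322,123),(318,306),(262,145),(389,283)]),[])
print(fit([vw]));print(fit([vw[:2]+([],)]));print(fit([vw,vt]))
E
```

```text
[574.77327412  52.13693467 194.13899068]
(array([578.0043225 ,  59.05079257,  38.01283937]), array([ 0.4,  0.3, -0.2, -0.3, -0.1,  0.7, -0.6, -0.3,  0.5,  0. , -0.2,
       -0.1, -0.2]))
(array([578.00411404,  59.21665578,  37.69661828]), array([ 0.3,  0.5, -0.1, -0.3, -0.2,  0.5, -0.6, -0.1]))
(array([577.93459034,  58.16926322,  36.92222538]), array([ 1.2,  0.1,  0.7, -0.2,  1. ,  1.6, -0.1, -0.7,  0.1,  0.7,  0.3,
       -0.1,  0.6, -2.6,  0.2,  0.9, -0.6,  0.4,  4.3]))
```

Request:
servo_tool(deltas=[{"hand": 1, "slide": [0.027, 0.05, 0.1], "spin": 0}, {"hand": 1, "slide": [0, 0, 0.14], "spin": 0}, {"hand": 1, "slide": [0, 0, 0.12], "spin": 0}, {"hand": 1, "slide": [0, 0, 0.08], "spin": 0}, {"hand": 1, "slide": [0, 0, 0.05], "spin": 0}])

```text
clock: 7.02
tool_pos: [577.3, 58.7, 133.2]
tool_rot: [-1.513, -2.751, 0.003]
ft_force: [-0.2, -0.0, -1.4]
width: 49.0
finger_force: 15.0
```

Request:
servo_tool(deltas=[{"hand": 1, "slide": [0, 0, 0], "spin": 0}, {"hand": 1, "slide": [0, 0, 0], "spin": 0}, {"hand": 1, "slide": [0, 0, 0], "spin": 0}, {"hand": 1, "slide": [0, 0, 0], "spin": 0}, {"hand": 1, "slide": [0, 0, 0], "spin": 0}])

```text
clock: 7.43
tool_pos: [578.6, 58.5, 136.1]
tool_rot: [1.514, 2.751, 0.002]
ft_force: [0.5, -0.2, -0.4]
width: 49.0
finger_force: 15.0
```

Request:
servo_tool(deltas=[{"hand": 1, "slide": [0, 0, 0], "spin": 0}, {"hand": 1, "slide": [0, 0, 0], "spin": 0}, {"hand": 1, "slide": [0, 0, 0], "spin": 0}, {"hand": 1, "slide": [0, 0, 0], "spin": 0}, {"hand": 1, "slide": [0, 0, 0], "spin": 0}])

```text
clock: 7.85
tool_pos: [578.1, 58.4, 135.3]
tool_rot: [1.515, 2.752, 0.0]
ft_force: [-0.2, 0.4, -1.0]
width: 49.0
finger_force: 15.0
```

```bash
python3 - <<'E'
from h import *
o=ctrl.get_obs();print(o["tool_pos"],o["ft_force"])
w=ctrl.capture("wrist");im=w["image"];s=ctrl.capture("scene");print(ctrl.get_obs()["tool_pos"])
a=cv2.resize(im[70:330,210:450],(480,520),interpolation=2)
u,v=proj(s,[578,58,100]).astype(int);print(u,v)
b=s["image"][v-65:v+65,u-40:u+40];b=cv2.resize(b,(320,520),interpolation=2)
cv2.imwrite("pics/w4.png",np.hstack([a,b]))
E
```

```text
[578.12607346  58.37528092 135.33787882] [-0.21429099  0.35139639 -0.95687167]
[578.10611109  58.41021489 135.31241965]
331 213
```

View pics/w4.png

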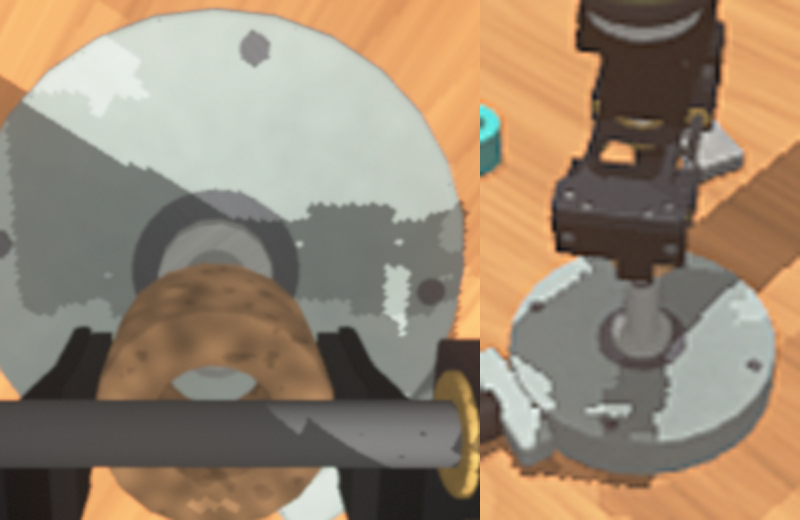

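```bash
python3 - <<'E'
from seat import *
c=ctrl.capture("wrist");o=ctrl.get_obs();p=np.array(o["tool_pos"]);print(p,c["cx"],c["cy"])
im=c["image"].astype(int); grey=(im[...,2]-im[...,0])<45
T=[]
u0,v0=proj(c,[578,58,28])
for a in np.radians(np.arange(195,346,5)):
    last=None
    for r in np.arange(60,175,.5):
        u,v=u0+r*np.cos(a),v0+r*np.sin(a)
        if not(0<=u<639 and 0<=v<240):break
        if grey[int(round(v)),int(round(u))]: last=(u,v)
        elif last is not None and r-60>20: T.append(last);break
F=[(210+x/2-.25,70+y/2-.25) for x,y in[(160,268),(272,268),(216,220),(177,237),(256,238)]]
print(fit([(c,T,F)]));print(fit([(c,T,[])]))
B=[(210+x/2-.25,70+y/2-.25) for x,y in[(163,400),(267,400)]]
for z in(36,):
    for u in B+[(210+97/2,70+400/2),(210+333/2,70+400/2)]: print(at_z(c,*u,p[2]-22.5+z),tofr(at_z(c,*u,p[2]-22.5+z)-p,yaw_of(o))*120)
s=ctrl.masks_of("drum","wrist")[0]["rect"];x,f=fitcyl(c,s,p[:2],p[2]-22.5,p[2]+13.5,25);print("held",s,f,x-p[:2])
E
```

```text
[578.13706924  58.40232435 135.30451277] 316.82166980216505 199.3414203587185
(array([577.61379686,  57.89936608,  38.86581568]), array([ 0.1, -0. ,  0.6,  0.2, -0.1, -0.3, -0.2,  0.3, -0.1,  0.1,  0.1,
       -0.3,  0. , -0.3,  0. ,  0.4, -0.5, -0.2,  0.2, -0.1,  0.3, -0.2,
       -0.1,  0.1, -0.4,  0.2, -0.2,  0.1,  0.2, -0.1,  0.1, -0.2,  0.1,
        0.6, -0.2,  0. ]))
(array([577.63583166,  57.7885589 ,  39.38515049]), array([-0. , -0.2,  0.5,  0.1, -0.2, -0.4, -0.2,  0.3, -0.1,  0.1,  0.1,
       -0.2,  0.1, -0.2,  0.1,  0.4, -0.5, -0.1,  0.3, -0. ,  0.4, -0.2,
       -0. ,  0.1, -0.4,  0.2, -0.2,  0.1,  0.1, -0.1,  0. ]))
[564.61413904  58.24095697 148.80451277] [  7.104 -11.508 -13.5  ]
[582.36201494  69.48501333 148.80451277] [  7.104   9.504 -13.5  ]
[553.49147007  51.06324546 148.80451277] [  6.984 -24.744 -13.5  ]
[593.77358427  76.5837307  148.80451277] [  6.996  22.932 -13.5  ]
held [260.2, 206.7, 376.6, 337.2] [-2.8 -2.4  2.8  2.6] [-0.03481701 -0.95285443]
```

Request:
servo_tool(deltas=[{"hand": 1, "slide": [0.003, -0.003, 0.05], "spin": 0}, {"hand": 1, "slide": [0, 0, 0.04], "spin": 0}, {"hand": 1, "slide": [0, 0, 0.03], "spin": 0}, {"hand": 1, "slide": [0, 0, 0.02], "spin": 0}, {"hand": 1, "slide": [0, 0, 0.02], "spin": 0}])

```text
clock: 8.47
tool_pos: [577.8, 58.2, 115.7]
tool_rot: [1.515, 2.752, -0.0]
ft_force: [0.6, -0.8, 0.1]
width: 49.0
finger_force: 15.0
```

Request:
servo_tool(deltas=[{"hand": 1, "slide": [0, 0, 0.02], "spin": 0}, {"hand": 1, "slide": [0, 0, 0.02], "spin": 0}, {"hand": 1, "slide": [0, 0, 0.02], "spin": 0}])

```text
clock: 8.72
tool_pos: [577.9, 58.2, 108.8]
tool_rot: [1.515, 2.752, 0.0]
ft_force: [1.1, -0.3, -0.6]
width: 48.6
finger_force: 15.0
```

Request:
servo_tool(deltas=[{"hand": 1, "slide": [0, 0, 0.015], "spin": 0}, {"hand": 1, "slide": [0, 0, 0.015], "spin": 0}, {"hand": 1, "slide": [0, 0, 0.015], "spin": 0}])

```text
clock: 8.97
tool_pos: [578.0, 58.3, 103.5]
tool_rot: [1.515, 2.751, 0.0]
ft_force: [0.3, -2.1, 0.3]
width: 49.2
finger_force: 15.0
```

Request:
servo_tool(deltas=[{"hand": 1, "slide": [0, 0, 0.03], "spin": 0}, {"hand": 1, "slide": [0, 0, 0.03], "spin": 0}, {"hand": 1, "slide": [0, 0, 0.03], "spin": 0}, {"hand": 1, "slide": [0, 0, 0.03], "spin": 0}])

```text
clock: 9.3
tool_pos: [578.0, 58.2, 88.9]
tool_rot: [1.515, 2.751, 0.0]
ft_force: [2.2, -1.6, 1.6]
width: 49.4
finger_force: 15.0
```

Request:
servo_tool(deltas=[{"hand": 1, "slide": [0, 0, 0.04], "spin": 0}, {"hand": 1, "slide": [0, 0, 0.04], "spin": 0}, {"hand": 1, "slide": [0, 0, 0.03], "spin": 0}, {"hand": 1, "slide": [0, 0, 0.02], "spin": 0}, {"hand": 1, "slide": [0, 0, 0], "spin": 0}])

```text
clock: 9.72
tool_pos: [577.9, 58.1, 72.9]
tool_rot: [1.515, 2.751, -0.001]
ft_force: [5.4, -2.7, -4.1]
width: 49.2
finger_force: 15.0
```

Request:
servo_tool(deltas=[{"hand": 1, "slide": [-0.005, 0.001, 0], "spin": 0}, {"hand": 1, "slide": [0, 0, 0], "spin": 0}, {"hand": 1, "slide": [0, 0, 0], "spin": 0}])

```text
clock: 9.97
tool_pos: [577.9, 58.1, 73.0]
tool_rot: [-1.515, -2.752, 0.001]
ft_force: [4.2, -2.3, -4.0]
width: 49.5
finger_force: 15.0
```

Request:
servo_tool(deltas=[{"hand": 1, "slide": [0, 0, 0.02], "spin": 0}, {"hand": 1, "slide": [0, 0, 0.02], "spin": 0}, {"hand": 1, "slide": [0, 0, 0.01], "spin": 0}])

```text
clock: 10.22
tool_pos: [578.0, 58.1, 67.4]
tool_rot: [-1.515, -2.752, -0.0]
ft_force: [2.7, -2.6, 1.0]
width: 49.5
finger_force: 15.0
```

Request:
servo_tool(deltas=[{"hand": 1, "slide": [-0.004, 0, 0.015], "spin": 0}, {"hand": 1, "slide": [0, 0, 0.012], "spin": 0}, {"hand": 1, "slide": [0, 0, 0.01], "spin": 0}])

```text
clock: 10.47
tool_pos: [578.1, 58.0, 65.2]
tool_rot: [-1.514, -2.75, -0.001]
ft_force: [-6.7, -1.8, 21.9]
width: 49.0
finger_force: 15.0
```

Request:
servo_tool(deltas=[{"hand": 1, "slide": [0, 0, 0.006], "spin": 0}, {"hand": 1, "slide": [0, 0, 0.004], "spin": 0}])

```text
clock: 10.63
tool_pos: [578.1, 57.9, 64.7]
tool_rot: [-1.514, -2.75, -0.002]
ft_force: [-6.2, -2.8, 21.5]
width: 49.0
finger_force: 15.0
```

Request:
servo_tool(deltas=[{"hand": 1, "slide": [0, 0, 0.006], "spin": 0}, {"hand": 1, "slide": [0, 0, 0], "spin": 0}])

```text
clock: 10.8
tool_pos: [578.2, 57.9, 64.0]
tool_rot: [-1.514, -2.75, -0.002]
ft_force: [-6.8, -1.5, 21.1]
width: 49.4
finger_force: 15.0
```

Request:
servo_tool(deltas=[{"hand": 1, "slide": [0, 0, -0.015], "spin": 0}, {"hand": 1, "slide": [0, 0, 0], "spin": 0}])

```text
clock: 10.97
tool_pos: [578.2, 58.0, 64.1]
tool_rot: [-1.514, -2.751, -0.001]
ft_force: [-2.2, -1.1, 9.2]
width: 49.0
finger_force: 15.0
```

```bash
python3 - <<'E'
from h import *
o=ctrl.get_obs();print(o["tool_pos"],o["ft_force"],o["torque"])
w=ctrl.capture("wrist");im=w["image"];s=ctrl.capture("scene")
a=cv2.resize(im[90:350,200:440],(480,520),interpolation=2)
u,v=proj(s,[578,58,60]).astype(int)
b=s["image"][v-45:v+35,u-25:u+25];b=cv2.resize(b,(320,512),interpolation=2);b=np.vstack([b,b[:8]])
cv2.imwrite("pics/w5.png",np.hstack([a,b]))
E
```

```text
[578.17394698  57.96757238  64.0831391 ] [-2.19845445 -1.14917882  9.21456006] [-0.51694346  0.47885175 -0.05395223]
```

View pics/w5.png

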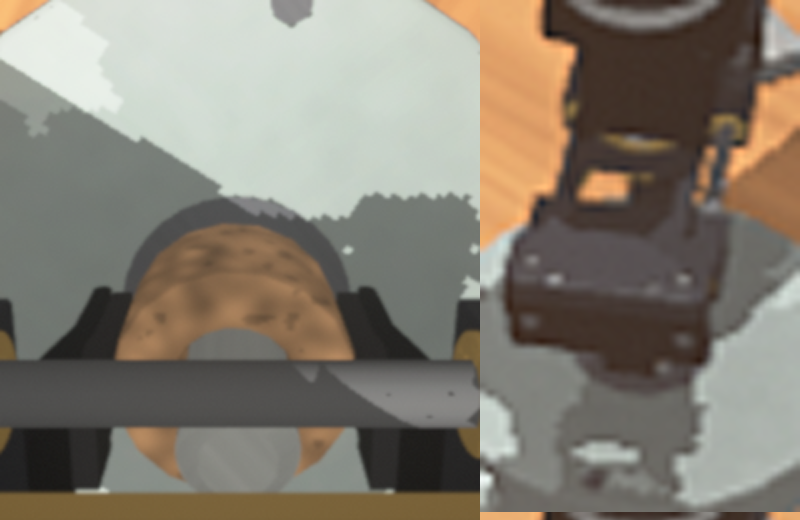

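The drum sits over the spindle, whose head shows at crop (240,465). I relieve the residual load, release, and check whether the drum drops.

Request:
servo_tool(deltas=[{"hand": 1, "slide": [0, 0, -0.01], "spin": 0}, {"hand": 1, "slide": [0, 0, 0], "spin": 0}])

```text
clock: 11.23
tool_pos: [578.1, 57.9, 64.1]
tool_rot: [-1.514, -2.752, -0.0]
ft_force: [0.3, -1.3, 2.9]
width: 49.4
finger_force: 15.0
```

```bash
python3 - <<'E'
from h import *
c=ctrl.capture("wrist");print([m["rect"] for m in ctrl.spot_in("drum","wrist")][:1],ctrl.get_obs()["tool_pos"]);cv2.imwrite("pics/w6.png",c["image"])
E
```

```text
[[260.6, 205.5, 376.2, 332.3]] [578.14322969  57.88345176  64.12745099]
```

Request:
servo_tool(deltas=[{"hand": 0.2, "slide": [0, 0, 0], "spin": 0}, {"hand": 0.0, "slide": [0, 0, 0], "spin": 0}, {"hand": -1, "slide": [0, 0, 0], "spin": 0}, {"hand": -1, "slide": [0, 0, 0], "spin": 0}, {"hand": -1, "slide": [0, 0, 0], "spin": 0}])

```text
clock: 11.75
tool_pos: [577.5, 58.3, 63.5]
tool_rot: [-1.513, -2.751, 0.001]
ft_force: [-0.1, 0.2, -0.1]
width: 62.0
finger_force: 0.0
```

```bash
python3 - <<'E'
from h import *
c=ctrl.capture("wrist");o=ctrl.get_obs();m=ctrl.spot_in("drum","wrist");print([x["rect"] for x in m],o["tool_pos"],o["width"],o["ft_force"]);cv2.imwrite("pics/w7.png",c["image"])
a=cv2.imread("pics/w6.png")
cv2.imwrite("pics/w67.png",np.hstack([cv2.resize(k[190:350,230:410],(400,356),interpolation=2) for k in(a,c["image"])]))
E
```

```text
[[262.2, 205.8, 376.8, 333.3]] [577.59118695  58.188086    63.53738461] 65.72754601232391 [0.17913847 0.38214461 0.83879075]
```

View pics/w67.png

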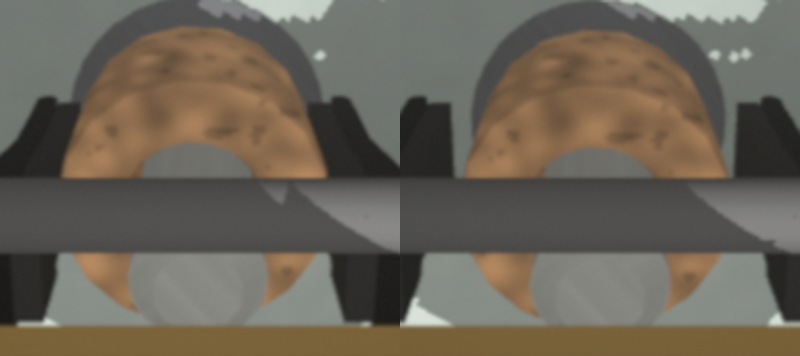

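The drum didn't drop on release, so it is seated. On to the clip.

Request:
servo_tool(deltas=[{"hand": -1, "slide": [0, 0, -0.05], "spin": 0}, {"hand": -1, "slide": [0, 0, -0.2], "spin": 0}, {"hand": -1, "slide": [0, 0, -0.3], "spin": 0}, {"hand": -1, "slide": [0, 0, -0.3], "spin": 0}, {"hand": -1, "slide": [0.14, 0.02, -0.2], "spin": 0}])

```text
clock: 12.27
tool_pos: [573.3, 69.2, 194.1]
tool_rot: [1.52, 2.744, 0.002]
ft_force: [0.2, -1.1, 0.3]
width: 86.3
finger_force: 0.0
```

Request:
servo_tool(deltas=[{"hand": -1, "slide": [0.3, 0.04, 0], "spin": 0}, {"hand": -1, "slide": [0.3, 0.04, 0], "spin": 0}, {"hand": -1, "slide": [0.3, 0.04, 0], "spin": 0}, {"hand": -1, "slide": [0.3, 0.04, 0], "spin": 0}, {"hand": -1, "slide": [0.3, 0.04, 0], "spin": 0}])

```text
clock: 12.68
tool_pos: [494.3, 239.5, 190.9]
tool_rot: [-1.515, -2.752, -0.002]
ft_force: [1.0, 0.8, -0.5]
width: 87.0
finger_force: 0.0
```

Request:
servo_tool(deltas=[{"hand": -1, "slide": [0.2, 0.03, 0], "spin": 0}, {"hand": -1, "slide": [0.1, 0.02, 0], "spin": 0}, {"hand": -1, "slide": [0, 0, 0], "spin": 0}, {"hand": -1, "slide": [0, 0, 0], "spin": 0}, {"hand": -1, "slide": [0, 0, 0], "spin": 0}])

```text
clock: 13.1
tool_pos: [482.4, 269.1, 190.3]
tool_rot: [1.519, 2.749, -0.001]
ft_force: [-0.9, -0.2, 0.3]
width: 87.0
finger_force: 0.0
```

```bash
python3 - <<'E'
from h import *
c=ctrl.capture("wrist");o=ctrl.get_obs();print(o["tool_pos"],yaw_of(o))
for m in ctrl.spot_in("clip","wrist"): print(m["rect"],m["conf"])
for m in ctrl.spot_in("clip_tab","wrist"): print(m["rect"],m["conf"])
cv2.imwrite("pics/w8.png",c["image"]); s=ctrl.capture("scene");cv2.imwrite("pics/s2.png",s["image"])
t=ctrl.capture("top");cv2.imwrite("pics/t2.png",t["image"])
u,v=proj(s,[578,58,80]).astype(int);b=cv2.resize(s["image"][v-25:v+25,u-25:u+25],(300,300),interpolation=2)
u2,v2=proj(t,[578,58,80]).astype(int);b2=cv2.resize(t["image"][v2-25:v2+25,u2-25:u2+25],(300,300),interpolation=2);print(u,v,u2,v2)
a=cv2.resize(c["image"][40:340,120:420],(500,500),interpolation=2);a=np.vstack([a,np.zeros((100,500,3),np.uint8)])
cv2.imwrite("pics/w8c.png",np.hstack([a,np.vstack([b,b2])]))
E
```

```text
[482.46768933 269.03208209 190.28316499] 32.11892812554815
[384.6, 202.4, 465.9, 261.4] 0.79
[298.2, 150.2, 349.1, 220.2] 0.78
[214.0, 310.7, 352.2, 349.9] 0.75
[380.9, 199.4, 462.5, 263.0] 0.74
[295.5, 147.9, 343.8, 218.4] 0.65
331 219 293 192
```

View pics/w8c.png

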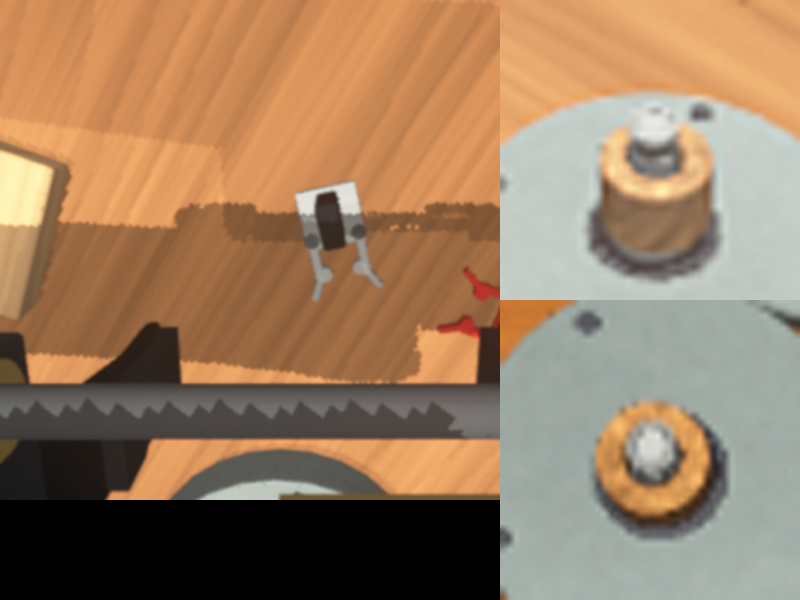

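```bash
python3 - <<'E'
from h import *
c=ctrl.capture("wrist");o=ctrl.get_obs();p=np.array(o["tool_pos"]);s=ctrl.capture("scene");t=ctrl.capture("top");print(p)
W=lambda x,y:(120+x*.6,40+y*.6)
P={k:at_z(c,*W(*v),6)[:2] for k,v in dict(rl=(295,192),rr=(357,182),tipl=(317,299),tipr=(380,286),nl=(323,277),nr=(361,268),dl=(312,241),dr=(359,230)).items()}
for k in P:print(k,P[k].round(1))
rear=(P["rl"]+P["rr"])/2
for a,b in(("tipl","tipr"),("nl","nr"),("dl","dr")):
    m=(P[a]+P[b])/2;d=m-rear;print(a,np.degrees(np.arctan2(d[1],d[0])),np.hypot(*d))
d=P["rr"]-P["rl"];print("rear perp",np.degrees(np.arctan2(d[1],d[0]))-90,np.hypot(*d))
m=[x for x in ctrl.masks_of("clip_tab","wrist")]
im=c["image"].astype(int);b=np.zeros((400,640),bool);b[145:200,295:350]=(im.max(2)<60)[145:200,295:350]
ys,xs=np.nonzero(b);print("black",len(xs),xs.mean(),ys.mean(),xs.min(),xs.max(),ys.min(),ys.max(),at_z(c,xs.mean(),ys.mean(),32))
# tip/drum heights
for nm,cam,uv in(("tip",s,(306+155/6,194+113/6)),("drumtop",s,(306+156/6,194+160/6)),("headlow",s,(306+155/6,194+135/6))):
    zs=np.arange(60,115,.5);pr=np.array([proj(cam,[577.6,57.9,z]) for z in zs]);i=np.argmin(abs(pr[:,1]-uv[1]));print(nm,uv,zs[i],pr[i])
for nm,uv in(("tip",(268+152/6,167+147/6)),("drumtop",(268+152/6,167+159/6))):
    zs=np.arange(60,115,.5);pr=np.array([proj(t,[577.6,57.9,z]) for z in zs]);i=np.argmin(abs(pr[:,1]-uv[1]));print("T",nm,uv,zs[i],pr[i])
print(yaw_of(o))
E
```

```text
[481.64661208 270.65687977 190.20500589]
rl [452.3 280.8]
rr [478.3 303.7]
tipl [495.5 234.4]
tipr [522.1 260.5]
nl [491.4 247.5]
nr [506.9 263.7]
dl [474.9 262.2]
dr [493.9 281.7]
tipl -45.81969807300273 62.42978837972693
nl -47.22494955781517 49.88165249005562
dl -46.750224379701244 27.869876092657524
rear perp -48.6130062260089 34.63521403127179
black 250 318.056 177.388 311 325 158 190 [476.83098673 278.05096419  32.        ]
tip (331.8333333333333, 212.83333333333334) 104.0 [331.35051482 212.78138247]
drumtop (332.0, 220.66666666666666) 75.0 [331.31984955 220.69640006]
headlow (331.8333333333333, 216.5) 90.5 [331.33608743 216.50523981]
T tip (293.3333333333333, 191.5) 97.0 [292.63679068 191.50795537]
T drumtop (293.3333333333333, 193.5) 69.0 [293.37561545 193.4865498 ]
32.24287868333968
```

Drum upright on its flange; the black-tabbed clip is at wrist px (318,178), heading about −47°.

Request:
servo_tool(deltas=[{"hand": -1, "slide": [0.1, 0.003, 0], "spin": -0.03}, {"hand": -1, "slide": [0, 0, 0.25], "spin": -0.03}, {"hand": -1, "slide": [0, 0, 0.3], "spin": 0}, {"hand": -1, "slide": [0, 0, 0.25], "spin": 0}, {"hand": -1, "slide": [0, 0, 0.1], "spin": 0}])

```text
clock: 13.97
tool_pos: [472.5, 280.6, 78.2]
tool_rot: [-1.248, -2.88, 0.009]
ft_force: [-1.3, 0.1, -0.4]
width: 86.6
finger_force: 0.0
```

Request:
servo_tool(deltas=[{"hand": -0.3, "slide": [0, 0, 0], "spin": 0}, {"hand": -0.3, "slide": [0, 0, 0], "spin": 0}, {"hand": -0.3, "slide": [0, 0, 0], "spin": 0}, {"hand": -0.3, "slide": [0, 0, 0], "spin": 0}])

```text
clock: 14.3
tool_pos: [476.5, 282.9, 84.3]
tool_rot: [1.249, 2.881, 0.005]
ft_force: [-0.1, 0.4, -0.7]
width: 68.0
finger_force: 0.0
```

```bash
python3 - <<'E'
from h import *
c=ctrl.capture("wrist");o=ctrl.get_obs();p=np.array(o["tool_pos"]);print(p,yaw_of(o),o["width"])
cv2.imwrite("pics/w9.png",c["image"])
print(proj(c,[475.3,281.3,46]))
a=c["image"][100:340,190:450];cv2.imwrite("pics/w9c.png",cv2.resize(a,(650,600),interpolation=2))
E
```

```text
[476.2729702  282.84129296  84.1348519 ] 43.14480109584531 64.1207362506534
[314.8403814 239.7247172]
```

View pics/w9c.png

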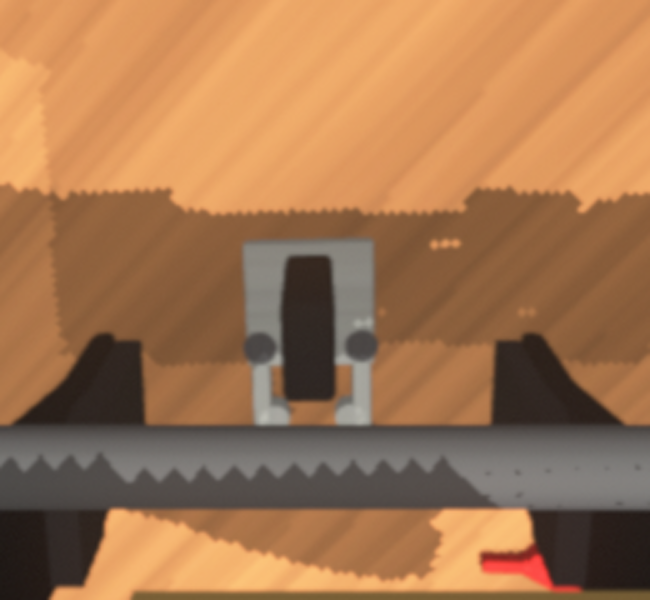

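```bash
python3 - <<'E'
from h import *
c=ctrl.capture("wrist");o=ctrl.get_obs();p=np.array(o["tool_pos"]);y=yaw_of(o);print(p,y)
h=np.array([np.sin(np.radians(y)),-np.cos(np.radians(y))])
W=lambda x,v:(190+x*.4,100+v*.4)
for uv,z,off in(((309,240.5),6,14),((308,400),6,-12),((308,256),46,12)):
    q=at_z(c,*W(*uv),z)[:2]+h*off; print(q,tofr([*(q-p[:2]),28-p[2]],y))
a,b=[at_z(c,*W(*k),6)[:2] for k in((243,241),(375,240))];print(np.degrees(np.arctan2(*(b-a)[::-1])),np.hypot(*(b-a)))
E
```

```text
[476.01262854 282.69221389  83.8417302 ] 43.146399971039635
[474.36091865 280.77330185] [-0.0023 -0.021   0.4653]
[486.88783175 266.86413078] [-0.1582 -0.0241  0.4653]
[468.09727636 287.45964199] [ 0.0741 -0.021   0.4653]
43.54576310527287 34.04623574615936
```

Request:
servo_tool(deltas=[{"hand": -0.3, "slide": [-0.002, -0.02, 0.13], "spin": 0}, {"hand": -0.3, "slide": [0, 0, 0.13], "spin": 0}, {"hand": -0.3, "slide": [0, 0, 0.1], "spin": 0}, {"hand": -0.3, "slide": [0, 0, 0.06], "spin": 0}, {"hand": -0.3, "slide": [0, 0, 0.04], "spin": 0}])

```text
clock: 14.82
tool_pos: [473.2, 280.1, 26.3]
tool_rot: [-1.249, -2.882, 0.001]
ft_force: [-0.9, -0.1, 0.1]
width: 56.4
finger_force: 0.0
```

Request:
servo_tool(deltas=[{"hand": 0, "slide": [0, 0, 0], "spin": 0}, {"hand": 0.5, "slide": [0, 0, 0], "spin": 0}, {"hand": 0.6, "slide": [0, 0, 0], "spin": 0}, {"hand": 1, "slide": [0, 0, 0], "spin": 0}, {"hand": 1, "slide": [0, 0, 0], "spin": 0}], force=20)

```text
clock: 15.23
tool_pos: [473.8, 280.5, 27.5]
tool_rot: [1.249, 2.882, 0.002]
ft_force: [-0.3, -0.2, 0.9]
width: 30.8
finger_force: 0.0
```

Request:
servo_tool(deltas=[{"hand": 1, "slide": [0, 0, 0], "spin": 0}, {"hand": 1, "slide": [0, 0, 0], "spin": 0}, {"hand": 1, "slide": [0, 0, 0], "spin": 0}, {"hand": 1, "slide": [0, 0, 0], "spin": 0}], force=30)

```text
clock: 15.57
tool_pos: [473.6, 280.3, 27.2]
tool_rot: [1.249, 2.882, 0.001]
ft_force: [0.5, -0.2, 0.3]
width: 11.9
finger_force: 30.0
```

Clip gripped. Before moving on, I check from saved image w7 that the drum is really on its seat: its top should be 46 mm above the table.

```bash
cat > chk.py <<'E'
from seat import *
c=ctrl.capture("wrist");o=ctrl.get_obs();Rt=cv2.Rodrigues(np.array(o["tool_rot"]))[0];p=np.array(o["tool_pos"])
Rc=np.array(c["R"]);cam=-Rc.T@np.array(c["t"])
ct=Rt.T@(cam-p); RcT=Rc@Rt; print("cam in tool",ct)
def camat(pos,yaw):
    y=np.radians(yaw);ty=[np.cos(y),np.sin(y),0];tx=[-np.sin(y)*1.,np.cos(y),0]
    R=np.stack([tx,ty,[0,0,-1]],1); Rn=RcT@R.T; return dict(c,R=Rn,t=-Rn@(np.array(pos)+R@ct))
E
python3 - <<'E'
from chk import *
for f,pos in(("w4",None),("w7",[577.5,58.25,63.5])):
    if pos is None: continue
    k=camat(pos,32.3);im=cv2.imread(f"pics/{f}.png").astype(int);grey=(im[...,2]-im[...,0])<45
    T=[];u0,v0=proj(k,[577.7,58,29]);print(u0,v0)
    for a in np.radians(np.arange(180,361,5)):
        last=None
        for r in np.arange(80,260,.5):
            u,v=u0+r*np.cos(a),v0+r*np.sin(a)
            if not(0<=u<639 and 0<=v<238):break
            if grey[int(round(v)),int(round(u))]: last=(u,v)
            elif last is not None and r>100 : T.append(last);break
    print(len(T));r=fit([(k,T,[])]);print(r)
    # drum top chord: brown extents per row
    br=(im[...,2]-im[...,0])>45
    for v in range(225,272,6):
        xs=np.nonzero(br[v,250:390])[0]+250
        if len(xs): print(v,xs.min(),xs.max())
E
```

```text
cam in tool [  73.11300054   -1.01813122 -146.24434544]
318.7428120960214 242.27966648944368
35
(array([577.62903941,  57.97240724,  40.0848531 ]), array([-0.3,  0.4, -0.1,  0.1,  0.1, -0.3,  0.1, -0.1, -0.1,  0.3, -0.2,
       -0. , -0.1,  0.2,  0.2, -0. , -0. ,  0.2, -0. , -0.1,  0.2, -0.3,
        0.1,  0.1, -0.3,  0.2, -0.1, -0.2,  0.1, -0.3,  0.3, -0.1, -0.2,
        0.2,  0.1]))
225 277 359
231 275 362
237 271 365
243 268 366
249 265 369
255 265 371
261 261 374
267 260 376
```

Seat height extrapolates to about 43 mm, which matches the felt contact, so the drum is seated with its top at about 79. Lift the clip and carry it to a spot short of the spindle.

Request:
servo_tool(deltas=[{"hand": 1, "slide": [0, 0, -0.1], "spin": 0}, {"hand": 1, "slide": [0, 0, -0.2], "spin": 0}, {"hand": 1, "slide": [-0.05, -0.02, -0.25], "spin": 0}, {"hand": 1, "slide": [-0.15, -0.07, -0.17], "spin": 0}, {"hand": 1, "slide": [-0.25, -0.11, 0], "spin": 0}])

```text
clock: 16.03
tool_pos: [494.6, 228.8, 118.6]
tool_rot: [1.239, 2.884, 0.013]
ft_force: [2.2, -0.1, -0.9]
width: 11.7
finger_force: 30.0
```

Request:
servo_tool(deltas=[{"hand": 1, "slide": [-0.28, -0.13, 0], "spin": 0}, {"hand": 1, "slide": [-0.25, -0.12, 0], "spin": 0}, {"hand": 1, "slide": [-0.2, -0.1, 0], "spin": 0}, {"hand": 1, "slide": [-0.13, -0.06, 0], "spin": 0}, {"hand": 1, "slide": [-0.06, -0.02, 0], "spin": 0}])

```text
clock: 16.45
tool_pos: [531.3, 104.7, 114.2]
tool_rot: [1.256, 2.879, -0.001]
ft_force: [-0.5, -0.4, -0.7]
width: 12.2
finger_force: 30.0
```

Request:
servo_tool(deltas=[{"hand": 1, "slide": [0, 0, 0], "spin": 0}, {"hand": 1, "slide": [0, 0, 0], "spin": 0}, {"hand": 1, "slide": [0, 0, 0], "spin": 0}, {"hand": 1, "slide": [0, 0, 0], "spin": 0}, {"hand": 1, "slide": [0, 0, 0], "spin": 0}])

```text
clock: 16.87
tool_pos: [530.3, 110.1, 113.3]
tool_rot: [-1.245, -2.884, -0.0]
ft_force: [-0.4, 1.3, -0.6]
width: 11.9
finger_force: 30.0
```

```bash
python3 - <<'E'
from h import *
c=ctrl.capture("wrist");o=ctrl.get_obs();p=np.array(o["tool_pos"]);y=yaw_of(o);print(p,y,o["ft_force"],o["width"])
cv2.imwrite("pics/w10.png",c["image"])
h=np.array([np.sin(np.radians(y)),-np.cos(np.radians(y))]);l=np.array([h[1],-h[0]])*-1
d=np.array([577.8,58.0])-p[:2];print("ahead",d@h-28.2,"left",d@l)
cv2.imwrite("pics/w10c.png",cv2.resize(c["image"][170:380,190:450],(743,600),interpolation=2))
E
```

```text
[530.33173504 109.76183826 113.24670765] 43.26187452289975 [ 0.20201385  0.13932183 -0.32000488] 11.805639859924039
ahead 42.02608172952186 left -0.906379281481307
```

View pics/w10c.png

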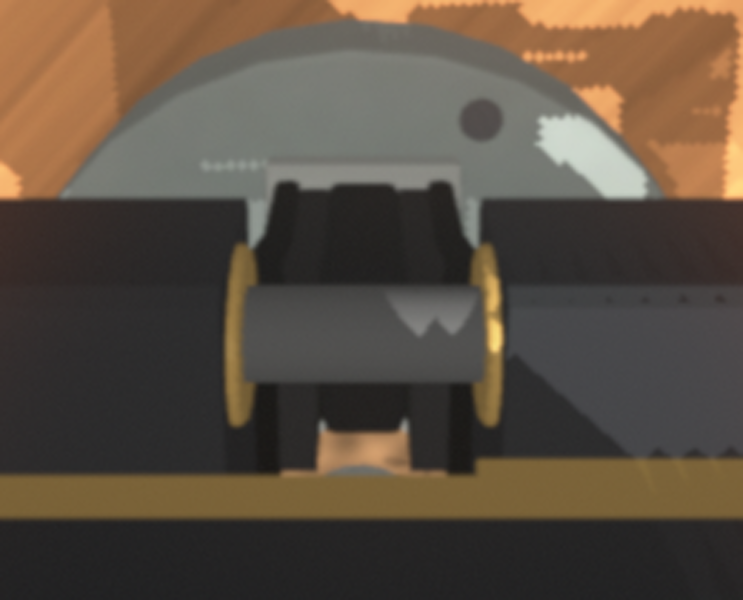

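Request:
servo_tool(deltas=[{"hand": 1, "slide": [-0.05, -0.007, 0], "spin": 0}, {"hand": 1, "slide": [-0.05, 0, 0], "spin": 0}, {"hand": 1, "slide": [-0.04, 0, 0], "spin": 0}, {"hand": 1, "slide": [-0.02, 0, 0], "spin": 0}, {"hand": 1, "slide": [0, 0, 0], "spin": 0}])

```text
clock: 17.33
tool_pos: [543.8, 93.1, 113.4]
tool_rot: [1.251, 2.881, -0.0]
ft_force: [0.1, -0.3, -0.1]
width: 11.6
finger_force: 30.0
```

Request:
servo_tool(deltas=[{"hand": 1, "slide": [-0.01, 0, 0], "spin": 0}, {"hand": 1, "slide": [-0.01, 0, 0], "spin": 0}, {"hand": 1, "slide": [0, 0, 0], "spin": 0}])

```text
clock: 17.58
tool_pos: [544.7, 92.6, 113.3]
tool_rot: [-1.248, -2.882, -0.001]
ft_force: [-0.2, 1.4, -2.2]
width: 11.5
finger_force: 30.0
```

```bash
cat > st.py <<'E'
from h import *
o=ctrl.get_obs();p=np.array(o["tool_pos"]);y=yaw_of(o)
h=np.array([np.sin(np.radians(y)),-np.cos(np.radians(y))]);l=np.array([-h[1],h[0]])
d=np.array([577.8,58.0])-p[:2];f=np.array(o["ft_force"]);print("ahead",round(d@h-28.2,2),"left",round(d@l,2),"under",round(p[2]-27.2,2),"F fwd,left,up",(f[:2]@h).round(1),(f[:2]@l).round(1),f[2].round(1),o["width"],o["clock"])
E
python3 st.py
```

```text
ahead 19.7 left 0.42 under 86.05 F fwd,left,up -1.2 0.8 -2.2 11.532892792757856 17.5833
```

Request:
servo_tool(deltas=[{"hand": 1, "slide": [-0.008, 0.003, 0], "spin": 0}, {"hand": 1, "slide": [0, 0, 0], "spin": 0}])

```text
clock: 17.75
tool_pos: [545.7, 92.5, 113.3]
tool_rot: [-1.248, -2.883, -0.001]
ft_force: [0.3, 1.7, -2.1]
width: 11.8
finger_force: 30.0
```

```bash
python3 st.py
```

```text
ahead 18.89 left -0.17 under 86.11 F fwd,left,up -1.0 1.3 -2.1 11.782984031272205 17.75
```

Request:
servo_tool(deltas=[{"hand": 1, "slide": [-0.01, 0, 0], "spin": 0}, {"hand": 1, "slide": [0, 0, 0], "spin": 0}])

```text
clock: 17.92
tool_pos: [546.1, 92.0, 113.2]
tool_rot: [-1.247, -2.882, -0.001]
ft_force: [-1.7, 3.7, -0.6]
width: 11.6
finger_force: 30.0
```

```bash
python3 st.py
```

```text
ahead 18.3 left -0.19 under 86.03 F fwd,left,up -3.9 1.3 -0.6 11.567192882095101 17.9167
```

Request:
servo_tool(deltas=[{"hand": 1, "slide": [-0.007, 0, 0], "spin": 0}, {"hand": 1, "slide": [0, 0, 0], "spin": 0}])

```text
clock: 18.08
tool_pos: [546.3, 91.9, 113.1]
tool_rot: [-1.246, -2.881, -0.002]
ft_force: [-2.6, 5.3, -0.6]
width: 11.7
finger_force: 30.0
```

```bash
python3 st.py
```

```text
ahead 18.07 left -0.23 under 85.88 F fwd,left,up -5.6 1.7 -0.6 11.69604305780337 18.0833
```

Request:
servo_tool(deltas=[{"hand": 1, "slide": [0.002, 0, -0.006], "spin": 0}, {"hand": 1, "slide": [0, 0, 0], "spin": 0}])

```text
clock: 18.25
tool_pos: [547.0, 90.4, 114.1]
tool_rot: [1.248, 2.883, -0.001]
ft_force: [-0.4, 0.0, 0.2]
width: 11.9
finger_force: 30.0
```

Request:
servo_tool(deltas=[{"hand": 1, "slide": [0, 0, -0.006], "spin": 0}, {"hand": 1, "slide": [0, 0, 0], "spin": 0}])

```text
clock: 18.42
tool_pos: [547.5, 89.8, 115.1]
tool_rot: [1.249, 2.881, 0.0]
ft_force: [0.2, 0.7, -1.9]
width: 11.6
finger_force: 30.0
```

Request:
servo_tool(deltas=[{"hand": 1, "slide": [0, 0, -0.006], "spin": 0}, {"hand": 1, "slide": [0, 0, 0], "spin": 0}])

```text
clock: 18.58
tool_pos: [547.4, 89.9, 115.8]
tool_rot: [1.249, 2.881, 0.0]
ft_force: [-0.0, 0.2, -0.5]
width: 11.8
finger_force: 30.0
```

```bash
python3 st.py
```

```text
ahead 15.84 left 0.36 under 88.58 F fwd,left,up -0.2 0.1 -0.5 11.75700741418797 18.5833
```

It entered the groove: force dropped as it passed ~87. Recentre slightly lower and push on.

Request:
servo_tool(deltas=[{"hand": 1, "slide": [0, 0.003, 0.007], "spin": 0}, {"hand": 1, "slide": [-0.008, 0, 0], "spin": 0}, {"hand": 1, "slide": [-0.008, 0, 0], "spin": 0}, {"hand": 1, "slide": [0, 0, 0], "spin": 0}])

```text
clock: 18.92
tool_pos: [548.7, 89.5, 114.6]
tool_rot: [-1.249, -2.883, -0.001]
ft_force: [-0.8, 1.6, -1.3]
width: 11.8
finger_force: 30.0
```

```bash
python3 st.py
```

```text
ahead 14.68 left -0.25 under 87.41 F fwd,left,up -1.7 0.5 -1.3 11.796211925603659 18.9167
```

Request:
servo_tool(deltas=[{"hand": 1, "slide": [-0.01, 0.001, 0], "spin": 0}, {"hand": 1, "slide": [-0.01, 0, 0], "spin": 0}, {"hand": 1, "slide": [0, 0, 0], "spin": 0}])

```text
clock: 19.17
tool_pos: [549.8, 88.5, 114.5]
tool_rot: [-1.248, -2.882, -0.001]
ft_force: [-0.1, 4.3, -0.6]
width: 12.1
finger_force: 30.0
```

```bash
python3 st.py
```

```text
ahead 13.2 left -0.48 under 87.26 F fwd,left,up -3.2 2.9 -0.6 12.05995675055146 19.1667
```

Request:
servo_tool(deltas=[{"hand": 1, "slide": [-0.01, 0.004, 0], "spin": 0}, {"hand": 1, "slide": [-0.005, 0, 0], "spin": 0}, {"hand": 1, "slide": [0, 0, 0], "spin": 0}])

```text
clock: 19.42
tool_pos: [550.4, 88.3, 114.5]
tool_rot: [-1.246, -2.88, -0.001]
ft_force: [-5.6, 6.2, 1.5]
width: 11.9
finger_force: 30.0
```

```bash
python3 st.py
```

```text
ahead 12.61 left -0.77 under 87.28 F fwd,left,up -8.3 0.2 1.5 11.933188593931634 19.4167
```

Request:
servo_tool(deltas=[{"hand": 1, "slide": [-0.005, 0, 0], "spin": 0}, {"hand": 1, "slide": [0, 0, 0], "spin": 0}])

```text
clock: 19.58
tool_pos: [550.6, 88.1, 114.5]
tool_rot: [-1.246, -2.879, -0.001]
ft_force: [-4.3, 6.0, 3.0]
width: 12.1
finger_force: 30.0
```

```bash
python3 st.py
```

```text
ahead 12.35 left -0.75 under 87.26 F fwd,left,up -7.3 1.0 3.0 12.108663502729266 19.5833
```

Request:
servo_tool(deltas=[{"hand": 1, "slide": [-0.006, 0.001, -0.003], "spin": 0}, {"hand": 1, "slide": [0, 0, 0], "spin": 0}])

```text
clock: 19.75
tool_pos: [551.1, 87.5, 114.6]
tool_rot: [-1.246, -2.879, -0.0]
ft_force: [-4.1, 6.0, 0.1]
width: 11.8
finger_force: 30.0
```

```bash
python3 st.py
```

```text
ahead 11.59 left -0.71 under 87.36 F fwd,left,up -7.2 1.2 0.1 11.796740051184035 19.75
```

Advancing steadily at about 7 N.

Request:
servo_tool(deltas=[{"hand": 1, "slide": [-0.008, 0.001, 0], "spin": 0}, {"hand": 1, "slide": [-0.004, 0, 0], "spin": 0}, {"hand": 1, "slide": [0, 0, 0], "spin": 0}])

```text
clock: 20.0
tool_pos: [551.8, 86.9, 114.5]
tool_rot: [-1.245, -2.878, -0.001]
ft_force: [-5.5, 7.0, 1.5]
width: 11.8
finger_force: 30.0
```

```bash
python3 st.py
```

```text
ahead 10.65 left -0.8 under 87.34 F fwd,left,up -8.9 0.8 1.5 11.82527327506555 20.0
```

Request:
servo_tool(deltas=[{"hand": 1, "slide": [-0.008, 0.001, 0], "spin": 0}, {"hand": 1, "slide": [-0.004, 0, -0.001], "spin": 0}, {"hand": 1, "slide": [0, 0, 0], "spin": 0}])

```text
clock: 20.25
tool_pos: [553.6, 84.9, 114.6]
tool_rot: [-1.247, -2.88, 0.0]
ft_force: [-2.4, 4.0, -0.9]
width: 11.8
finger_force: 30.0
```

```bash
python3 st.py
```

```text
ahead 7.93 left -0.76 under 87.43 F fwd,left,up -4.5 1.0 -0.9 11.837396811425599 20.25
```

Request:
servo_tool(deltas=[{"hand": 1, "slide": [-0.01, 0, 0], "spin": 0}, {"hand": 1, "slide": [-0.008, 0, 0], "spin": 0}, {"hand": 1, "slide": [0, 0, 0], "spin": 0}])

```text
clock: 20.5
tool_pos: [557.5, 80.6, 115.5]
tool_rot: [1.25, 2.879, -0.001]
ft_force: [0.3, 0.1, -2.0]
width: 11.5
finger_force: 30.0
```

```bash
python3 st.py
```

```text
ahead 2.16 left -0.66 under 88.27 F fwd,left,up 0.1 0.3 -2.0 11.508184772614182 20.5
```

Snapped past. Push gently until it stops at home.

Request:
servo_tool(deltas=[{"hand": 1, "slide": [-0.008, 0, 0.003], "spin": 0}, {"hand": 1, "slide": [-0.006, 0, 0], "spin": 0}, {"hand": 1, "slide": [0, 0, 0], "spin": 0}])

```text
clock: 20.75
tool_pos: [557.9, 80.1, 114.9]
tool_rot: [1.25, 2.881, -0.001]
ft_force: [-0.3, 0.6, 0.1]
width: 12.1
finger_force: 30.0
```

```bash
python3 st.py
```

```text
ahead 1.54 left -0.6 under 87.66 F fwd,left,up -0.6 0.1 0.1 12.085709165955755 20.75
```

Request:
servo_tool(deltas=[{"hand": 1, "slide": [-0.01, 0, 0], "spin": 0}, {"hand": 1, "slide": [0, 0, 0], "spin": 0}])

```text
clock: 20.92
tool_pos: [558.4, 79.9, 114.8]
tool_rot: [-1.249, -2.882, 0.0]
ft_force: [0.1, 0.1, -0.3]
width: 11.7
finger_force: 30.0
```

```bash
python3 st.py
```

```text
ahead 1.06 left -0.83 under 87.55 F fwd,left,up -0.0 0.1 -0.3 11.738685809138403 20.9167
```

Request:
servo_tool(deltas=[{"hand": 1, "slide": [-0.008, 0, 0], "spin": 0}, {"hand": 1, "slide": [0, 0, 0], "spin": 0}])

```text
clock: 21.08
tool_pos: [558.6, 79.9, 114.7]
tool_rot: [-1.248, -2.882, -0.0]
ft_force: [-1.8, 0.3, -0.2]
width: 11.8
finger_force: 30.0
```

```bash
python3 st.py
```

```text
ahead 0.9 left -0.96 under 87.52 F fwd,left,up -1.4 -1.2 -0.2 11.846633471592591 21.0833
```

Request:
servo_tool(deltas=[{"hand": 1, "slide": [-0.008, 0, 0], "spin": 0}, {"hand": 1, "slide": [0, 0, 0], "spin": 0}, {"hand": 1, "slide": [0, 0, 0], "spin": 0}])

```text
clock: 21.33
tool_pos: [558.7, 79.8, 114.6]
tool_rot: [-1.247, -2.881, -0.0]
ft_force: [-5.0, 2.7, 1.7]
width: 12.0
finger_force: 30.0
```

```bash
python3 st.py
```

```text
ahead 0.76 left -0.99 under 87.44 F fwd,left,up -5.4 -1.8 1.7 11.983396258696136 21.3333
```

Request:
servo_tool(deltas=[{"hand": 1, "slide": [-0.005, -0.001, 0], "spin": 0}, {"hand": 1, "slide": [0, 0, 0], "spin": 0}])

```text
clock: 21.5
tool_pos: [558.7, 79.7, 114.6]
tool_rot: [-1.246, -2.88, -0.001]
ft_force: [-5.9, 4.1, 3.1]
width: 11.9
finger_force: 30.0
```

```bash
python3 st.py
```

```text
ahead 0.69 left -1.0 under 87.4 F fwd,left,up -7.0 -1.5 3.1 11.90937852925358 21.5
```

Request:
servo_tool(deltas=[{"hand": 1, "slide": [0.009, 0.001, 0], "spin": 0}, {"hand": 1, "slide": [0, 0, 0], "spin": 0}, {"hand": 0.8, "slide": [0, 0, 0], "spin": 0}, {"hand": 0.4, "slide": [0, 0, 0], "spin": 0}, {"hand": 0.3, "slide": [0, 0, 0], "spin": 0}])

```text
clock: 21.92
tool_pos: [560.6, 78.2, 115.2]
tool_rot: [1.248, 2.88, 0.0]
ft_force: [0.2, 0.2, 0.1]
width: 18.7
finger_force: 0.0
```

Request:
servo_tool(deltas=[{"hand": 0.2, "slide": [0, 0, 0], "spin": 0}, {"hand": 0.2, "slide": [0, 0, 0], "spin": 0}, {"hand": 0.2, "slide": [0, 0, -0.05], "spin": 0}, {"hand": 0.2, "slide": [0, 0, -0.15], "spin": 0}, {"hand": 0.2, "slide": [0, 0, -0.25], "spin": 0}])

```text
clock: 22.33
tool_pos: [557.6, 78.5, 167.1]
tool_rot: [-1.248, -2.879, 0.006]
ft_force: [-0.6, 0.2, -0.3]
width: 34.5
finger_force: 0.0
```

Request:
servo_tool(deltas=[{"hand": 0.2, "slide": [0.1, 0, -0.25], "spin": 0}, {"hand": 0.2, "slide": [0.2, 0, -0.2], "spin": 0}, {"hand": 0.2, "slide": [0.2, 0, 0], "spin": 0}, {"hand": 0.2, "slide": [0, 0, 0], "spin": 0}, {"hand": 0.2, "slide": [0, 0, 0], "spin": 0}])

```text
clock: 22.75
tool_pos: [518.2, 124.0, 223.6]
tool_rot: [1.245, 2.884, 0.003]
ft_force: [0.6, 0.4, -0.3]
width: 34.7
finger_force: 0.0
```

```bash
python3 - <<'E'
from h import *
c=ctrl.capture("wrist");s=ctrl.capture("scene");t=ctrl.capture("top");o=ctrl.get_obs();print(o["tool_pos"],o["width"])
f=lambda k,z,n:(lambda u,v:cv2.resize(k["image"][max(v-n,0):v+n,u-n:u+n],(400,400),interpolation=2))(*proj(k,[570,66,z]).astype(int))
print(proj(c,[570,66,88]))
cv2.imwrite("pics/fin.png",np.hstack([f(s,85,30),f(c,88,65) if 65<proj(c,[570,66,88])[1]<335 else f(t,85,30)]))
E
```

```text
[518.78822447 121.62421661 222.56581354] 34.63728584654419
[315.24135759 281.47443715]
```

View pics/fin.png

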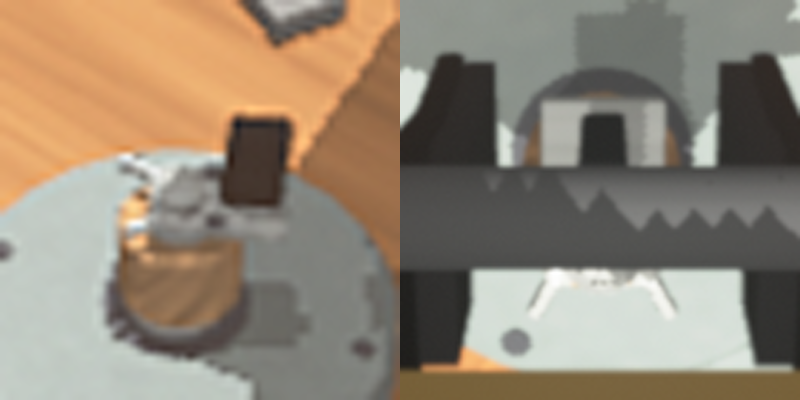

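The clip sits level on the spindle with its jaws past it (scene crop (190,205), tab at (258,160)). The drum is on its seat and the gripper is clear.

```bash
python3 -c "
from workcell import ctrl
print(ctrl.close_job())"
```

```text
the job is handed in; nothing more can be done
None
```

I handed the job in at about 23 s: the narrow drum is on its seat, the clip snapped home in the groove at about 9 N, and the gripper is clear; setting the drum down peaked at about 22 N before I eased off, firmer than intended.

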